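# Clamp a pine panel in the sanding station

## Robot

A 6-joint arm with a two-finger parallel gripper is mounted at the origin on the work surface. World frame = base frame: x ahead of the robot, y to its left, z up, the work surface at z = 0. Lengths are in m, angles in rad, forces in N, time in s.
With the tool pointing down it reaches from about 0.3 to 0.75 m from the base axis. Payload 8.5 kg.
Tool frame: the origin (TCP) lies midway between the tips of the shut fingers; the grasp point (between the pads) lies 19 mm behind it; z points along the fingers, y is the line along which they close (so a half turn about z gives the same grasp; the last joint's range is limited). The gripper opens to 85 mm and grips with 20 to 120 N. Pads are 22 mm wide; open, the fingers measure 114 mm over their backs; the gripper's body (76 mm by 85 mm) begins 54 mm behind the grasp point. The pads swing forward as they close: fully open they stand 13 mm farther back than shut.
Start: joints at [-1.396, 0.381, 1.297, -0, 1.464, -0.215], TCP at [0.209, -0.509, 0.231] pointing down, gripper open.
Joint ranges: [-3.11, 3.11], [-0.89, 2.33], [0.22, 2.48], [-1.42, 4.56], [0.17, 2.85], [-2.88, 2.88]. Speed limits (rad/s): [2.39, 2.39, 3.14, 3.14, 3.14, 3.14].

## Interface

Orientations are given as a 3x3 rotation matrix whose columns are the frame's x, y, z axes.
In Python, from plant import r gives the robot as it stands. The module is installed in compiled form; this text tells all that it offers.
- The arm moves only by the tool step_arm, never from a script. Its argument "increments" is a list of rows, each a list of 2 entries, a list of its own where there are three numbers: the shift along the tool's x, y, z as a fraction of full scale, then the turn, a rotation vector about the tool's x, y, z as a fraction of full scale. In form: [[[dx, dy, dz], [wx, wy, wz]], ...]. A call has exactly 10 rows; each row is the pose to reach, as a shift and turn from the pose commanded when the call began, along the tool's axes at that moment; what a row does not reach only later rows make up. Full scale, the value 1, is 0.1 m for a shift and 45 degrees for a turn. A row lasts 1/10 s, in which the tool goes at most 50 mm and 8.59 degrees, less where a joint would pass 70% of its speed; a pose out of reach is approached as far as the arm can. A call with a number of a shift or a turn outside -1 to 1 is refused whole. A call with a gripper value outside its range is refused whole. "claw" is the finger opening in mm, from 0 to 85.4, set as the call begins (left out, the last holds). The fingers move at their own pace and stop on an object; the grip force is fixed at half the most. Time passes only in rows, so rows that repeat a pose let the fingers close, or fill a call up. It gives the time, the measured TCP pose, the force, the opening and the grip force at its end, in the units of the state.
- r.state(): the state, without advancing time (a new reading comes with each control period).
- r.get_image(name): name is "scene" or "top" or "wrist"; returns (picture, depth): 420x560x3 uint8, blue, green, red; 420x560 float32, m along the optical axis (not along the pixel's ray), 0 where there is no reading.
- r.calibration(name): a dict with "fx", "fy", "cx", "cy" (pixels), "R" (3x3) and "t" (3): a world point X has camera coordinates R X + t. Camera axes: x right, y down, z forward; pixel columns grow to the right and rows downward; lengths in m; the calibration is good to about 2 mm. A picture is of the moment at which its call begins: read the wrist's pose just before it. calibration takes no time and is no camera call; for the wrist camera it gives the pose at the moment of the call.
- r.hand_in(): hands the job in; it is judged then, once.
The state is a dict: "t": time; "joint_positions": joint angles; "qd": joint speeds; "joint_efforts": joint torques, N m; "tcp_pos": TCP position; "ee_rot": TCP orientation; "force": force on the tool from outside, world axes, zero at the start; "wrist_torque": the same for the moment, N m; "opening": finger opening in m; "finger_force": force on a finger pad.
Only numpy, scipy, OpenCV 4.12 (cv2) and the standard library are available. Lean on these libraries where they do the work, as an engineer would, in place of code of your own. Each camera call takes 0.05 s, during which the arm holds its last target. There are 200 camera calls.

## Task

Load the pine panel with the cut-out into the blue sanding station: lay it flat on the plywood bed and push it fully home, flush against both the end stop and the side fence. Then turn the red wing knob clockwise, following it down, until the screw's foot holds the panel firmly but gently: the soft pine must not be dented. Let go and leave everything else on the bench where it is.

Things in the scene. Friction and masses are not known exactly. Their poses are not given: they have to be found in the camera images.
- panel: Loose workpiece: light pine panel 180 x 48 x 20 mm (x, y, z), 0.09 to 0.18 kg, with a through cut-out 40 x 24 mm in its middle; the same either way round. Origin at the centre of its underside, x along its length, z up. It starts flat on the bench. Grip it across its 48 mm width, about 55 mm from its centre, at the end that stays outside the station.
- station: Blue sanding station fixed to the bench. Origin on the bench top under the screw's axis; +x is the direction in which the panel is pushed in, z up. Plywood bed 12 mm thick, x -160 to +100 mm, y -48 to +58 mm, open on its -x and -y sides. A column at x 65 to 95 mm carries a bridge over the bed.
- corner (a point): Point on the bed's top where the faces of end stop and side fence meet (station x +45, y +24, z +12 mm; station's axes). The end stop is a bar across the bed, in front (+x) of the panel's end; the fence is a bar along x at the panel's +y side, reaching 110 mm back from the corner. Both stand 14 mm above the bed. Press home with 5 to 10 N.
- seat (a point): Point on the bed's top where the centre of the panel's underside lies when it is home against stop and fence, its length along station x (station x -45, y 0, z +12 mm; station's axes). Set the panel down 65 mm or more short of here (towards -x) and about 8 mm to -y, clear of foot and bridge, then slide it in.
- boss (a point): Centre of the top of the bridge's round boss (radius 18 mm, z 98 to 126 mm above the bench), on the screw's axis. Below it hangs the screw's rubber-faced foot, 28 mm across; at the start its underside is 5 to 16 mm above the top of a seated panel. How far it hangs below the screw varies by up to 8 mm and is not given: feel for the contact.
- screw: The screw: 14 mm steel stem with the foot at its lower end and the red knob on top. Origin on the axis at mid-height of the knob, 190 mm above the bench when fully up. It moves straight down as the knob is turned clockwise seen from above, 40 mm a full turn (6.37 mm per rad), and stays where it is left.
- knob: Red wing knob on the screw: bar 56 long (its x), 14 wide (y), 24 mm high, origin at its centre; pinch it across its 14 mm from above. It needs 0.9 to 2.9 rad clockwise, against 0.26 N m of friction. Once the foot bears, each 0.1 rad adds about 10 N, felt as 0.064 N m more resisting torque than in free turning. From 8 N the panel is firm (aim for 20 N); above 35 N the pine is dented.
- glue: Bystander: glue bottle, 56 mm across, 160 mm high; origin at the centre of its underside.
- offcut: Bystander: pine offcut 50 x 90 x 22 mm; origin at the centre of its underside.
- sanding_block: Bystander: cork sanding block 65 x 110 x 35 mm; origin at the centre of its underside.
- tin: Bystander: tin 80 mm across, 90 mm high; origin at the centre of its underside.
- screwdriver: Bystander: screwdriver lying on the bench along its x.
- mallet: Bystander: hammer lying on the bench along its x.
- dark_block: Bystander: brown hardwood block 45 x 75 x 30 mm; origin at the centre of its underside.
- brush: Bystander: brush lying on the bench along its x.
Mind the look-alikes: they are no part of the job. What is shaped like the panel but orange is not meant.

How it is judged:
On the way, in this order (a step that is already met when the one before it is completed fails the run):
1. the panel lies on the bed, home against the end stop and the side fence (x of panel in the frame of station above -0.048 m and y of panel in the frame of station between -0.003 and 0.003 m and z of panel in the frame of station below 0.0145 m and angle between the x axis of panel and the x axis of station, either way round below 0.04 rad), for 0.2 s.
2. the foot presses on the seated panel with more than 8 N (contact force between screw and panel above 8 N), for 0.3 s.
At the end, for the whole second after the job is handed in: The panel lies flat on the station's bed, within 3 mm of the end stop and of the side fence and aligned with them within 0.04 rad, at rest, and the screw's foot presses on it with 8 to 35 N; the knob and panel are released (all of step 1 and contact force between screw and panel between 8 and 35 N and linear speed of panel below 0.01 m/s); the robot touches nothing.
It fails at once if the foot presses on the pine with more than 35 N and dents it (contact force between screw and panel above 35 N).
It fails at once if a bystander is moved by more than 20 mm (distance of any of glue, offcut, sanding_block, tin, screwdriver, mallet, dark_block, brush from where it was at the start of the episode above 0.02 m).
It also fails if it takes over 72 s, if anything falls off the work surface, if the arm or the gripper's body presses on something with over 40 N, if the wrist force passes 120 N, or if a joint passes its speed limit or range.

## Working session

There is one attempt and no reset: what is moved stays moved. The work goes in short steps, Python scripts to look and compute and a tool call to move; the robot and the scene stay as the last step left them, time stands still between calls to the robot, and variables do not carry over. Pictures are saved under pics/ and viewed, at most 10 in all, crops included, and the job is handed in when it is done.

Besides the shell and the picture viewer there is one more tool, called by a JSON object that holds its "method" and its "body", one argument or row to a line. step_arm: Moves the arm, as the interface text tells. Shift numbers are shares of 0.1 m and turn numbers shares of 45 degrees, none past 1 either way. Its arguments: {"type":"object","properties":{"increments":{"type":"array"},"claw":{"type":"number"}},"required":["increments"]}

```bash
mkdir -p pics; python3 - <<'E'
from plant import r
import cv2,numpy as np
for n in("top","scene"):
    i,d=r.get_image(n);cv2.imwrite(f"pics/{n}0.png",i);np.savez(f"{n}0.npz",i=i,d=d,**r.calibration(n))
s=r.state();print(s['t'],s['tcp_pos'],s['ee_rot'],s['force'])
E
```

```text
0.1 [ 0.208959   -0.50847671  0.23077067] [[ 9.24976088e-01  3.80025229e-01 -2.50007801e-04]
 [ 3.80025215e-01 -9.24975184e-01  1.32084466e-03]
 [ 2.70703282e-04 -1.31675899e-03 -9.99999096e-01]] [-0.32843023  0.42704479  0.03610926]
```

View pics/top0.png

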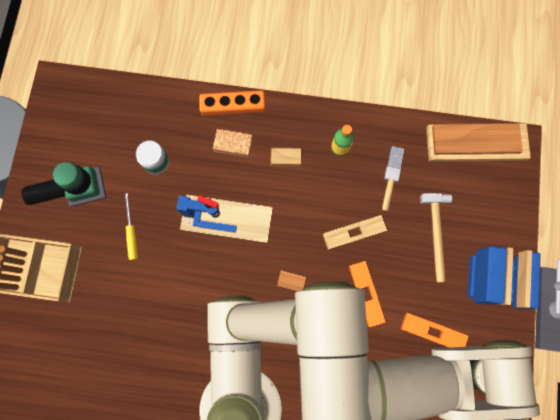

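View pics/scene0.png

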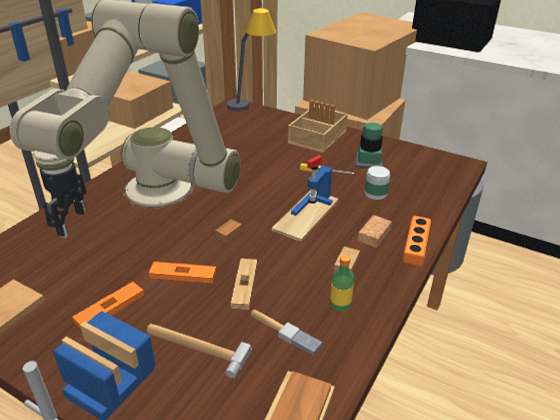

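```bash
cat > h.py <<'E'
import numpy as np,cv2
def ray(c,uv,z):
    uv=np.atleast_2d(uv).astype(float);R,t=c['R'],c['t']
    d=np.c_[(uv[:,0]-c['cx'])/c['fx'],(uv[:,1]-c['cy'])/c['fy'],np.ones(len(uv))]@R
    o=-R.T@t;return o+d*((z-o[2])/d[:,2])[:,None]
def proj(c,X):
    p=np.atleast_2d(X)@c['R'].T+c['t'];return np.c_[c['fx']*p[:,0]/p[:,2]+c['cx'],c['fy']*p[:,1]/p[:,2]+c['cy']]
def blobs(m,roi,n=3):
    M=np.zeros(m.shape,np.uint8);x0,y0,x1,y1=roi;M[y0:y1,x0:x1]=m[y0:y1,x0:x1]
    cs,_=cv2.findContours(M,cv2.RETR_EXTERNAL,cv2.CHAIN_APPROX_NONE)
    return sorted(cs,key=cv2.contourArea)[::-1][:n]
def rect(c,cnt,z):
    P=ray(c,cnt[:,0],z)[:,:2];q=cv2.minAreaRect((P*1000).astype(np.float32));return q
E
python3 - <<'E'
from h import *
c=np.load('top0.npz');i=c['i'];hsv=cv2.cvtColor(i,cv2.COLOR_BGR2HSV);H,S,V=cv2.split(hsv)
print('cam',-c['R'].T@c['t'],c['fx']); print(hsv[225,340],hsv[205,250],hsv[280,290],hsv[230,215],hsv[202,208])
pine=(V>140)&(H>10)&(H<28)&(S<170)
print('panel');[print(cv2.contourArea(k),rect(c,k,.02)) for k in blobs(pine,(315,205,395,255),1)]
print('bed');[print(cv2.contourArea(k),rect(c,k,.012)) for k in blobs(pine|((H>95)&(H<130)&(S>120)),(170,185,280,250),1)]
red=((H<6)|(H>174))&(S>170)&(V>120)
print('knob');[print(cv2.contourArea(k),rect(c,k,.202)) for k in blobs(red,(170,185,280,250),2)]
bl=(H>95)&(H<130)&(S>120)
[print(cv2.contourArea(k),rect(c,k,.026)) for k in blobs(bl,(170,185,280,250),3)]
cv2.imwrite('pics/z.png',np.hstack([cv2.resize(i[185:255,170:280],None,fx=4,fy=4,interpolation=2),cv2.resize(i[200:270,310:400],None,fx=4,fy=4,interpolation=2)]))
E
```

```text
cam [ 0.26924541 -0.07020504  1.45953947] 498.66950331461334
[  9 160 110] [ 19  88 238] [ 13 157 224] [ 16  80 221] [  0 201 248]
panel
1032.5 ((533.3863525390625, -255.548828125), (52.231502532958984, 185.1656951904297), 25.889923095703125)
bed
2964.5 ((523.5191040039062, 132.701904296875), (282.3544921875, 109.53254699707031), 89.41758728027344)
knob
102.0 ((526.197021484375, 153.58358764648438), (57.81442642211914, 17.096681594848633), 69.35712432861328)
648.5 ((515.1641235351562, 183.05799865722656), (193.5972137451172, 68.54679870605469), 74.85227966308594)
```

View pics/z.png

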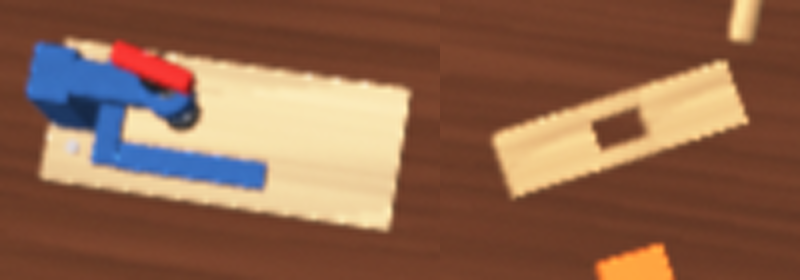

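```bash
cat >> h.py <<'E'
def side(P,a,b,frac=.15,tol=4):
    # fit line to contour points (mm) near segment a-b
    a=np.array(a,float);b=np.array(b,float);L=np.linalg.norm(b-a);u=(b-a)/L;n=np.array([-u[1],u[0]])
    for _ in range(3):
        s=(P-a)@u;h=(P-a)@n;k=(s>frac*L)&(s<(1-frac)*L)&(abs(h)<tol)
        vx,vy,x,y=cv2.fitLine(P[k].astype(np.float32),cv2.DIST_HUBER,0,.01,.01).ravel()
        v=np.array([vx,vy]);v*=np.sign(v@u);o=np.array([x,y])
        a,b=o+v*((a-o)@v),o+v*((b-o)@v);u=v;n=np.array([-u[1],u[0]])
    return o,v,k.sum()
def isect(l,m):
    s=np.linalg.solve(np.c_[l[1],-m[1]],m[0]-l[0]);return l[0]+s[0]*l[1]
E
python3 - <<'E'
from h import *
c=np.load('top0.npz');i=c['i'];H,S,V=cv2.split(cv2.cvtColor(i,cv2.COLOR_BGR2HSV))
m=((V>140)&(H>10)&(H<28)&(S<170))
k=blobs(m,(315,205,395,255),1)[0];P=ray(c,k[:,0],.02)[:,:2]*1000
q=cv2.boxPoints(cv2.minAreaRect(P.astype(np.float32)))
L=[side(P,q[j],q[(j+1)%4]) for j in range(4)]
C=np.array([isect(L[j],L[(j+1)%4]) for j in range(4)]);print('panel',C.mean(0),[(np.degrees(np.arctan2(*l[1][::-1])).round(2)) for l in L],np.linalg.norm(np.diff(C,axis=0),axis=1))
k=blobs(m|((H>95)&(H<130)&(S>120)),(170,185,280,250),1)[0]
p=lambda u,v:ray(c,[170+u/4-.4,185+v/4-.4],.012)[0,:2]*1000
P=ray(c,k[:,0],.012)[:,:2]*1000
A,B,D=p(410,90),p(390,230),p(40,178);E_=p(220,62)
e=side(P,A,B);f=side(P,B,D);g=side(P,A,E_)
for l in(e,f,g):print(l,np.degrees(np.arctan2(*l[1][::-1])))
cor=isect(e,f);cor2=isect(e,g);print('corners',cor,cor2,np.linalg.norm(cor-cor2))
x=f[1]+g[1];x/=np.linalg.norm(x);y=np.array([-x[1],x[0]]);
o=(cor+cor2)/2+160*x-5*y;print('station',o,np.degrees(np.arctan2(x[1],x[0])),'seat',o-45*x)
k=blobs((H>95)&(H<130)&(S>120),(170,185,280,250),1)[0]
# knob
red=((H<6)|(H>174))&(S>170)&(V>120)
print(rect(c,blobs(red,(170,185,280,250),1)[0],.202))
# fence edges at z .026: points from crop
for uv in((150,143),(265,163),(262,188),(95,163)):print(((ray(c,[170+uv[0]/4-.4,185+uv[1]/4-.4],.026)[0,:2]*1000-o)@np.c_[x,y]).round(1))
E
```

```text
panel [ 533.3154  -255.55994] [np.float32(-64.32), np.float32(24.23), np.float32(115.77), np.float32(-154.66)] [ 49.47866 183.41924  49.17073]
(array([521.1554  ,  -5.900647], dtype=float32), array([-0.9998706 ,  0.01608809], dtype=float32), np.int64(24)) 179.07819
(array([470.05728 , 123.018005], dtype=float32), array([0.01144642, 0.9999345 ], dtype=float32), np.int64(61)) 89.34415
(array([576.11   ,  64.89191], dtype=float32), array([0.01229179, 0.9999245 ], dtype=float32), np.int64(33)) 89.29571
corners [468.59122  -5.05488] [575.22906   -6.770702] 106.65166
station [528.80884 154.01659] 89.31993 seat [528.2747  109.01976]
((526.197021484375, 153.58358764648438), (57.81442642211914, 17.096681594848633), 69.35712432861328)
[20.8 23.1]
[-64.8  25.2]
[-65.7  43.7]
[57.8 43.7]
```

```bash
cat >> h.py <<'E'
def plan(p,a,P,A,nmax=8):
    """p,P tcp xyz m; a,A yaw deg of tool x; prints full-scale fractions per call"""
    p=np.array(p,float)
    for _ in range(nmax):
        d=np.array(P)-p;da=(A-a)
        if abs(d).max()<4e-4 and abs(da)<.2:break
        c,s=np.cos(np.radians(a)),np.sin(np.radians(a));M=np.array([[c,s,0],[s,-c,0],[0,0,-1]])
        q=M@d/.1; q=q/max(1,abs(q).max()); w=np.clip(-da/45,-1,1)
        q=q.round(3);w=round(float(w),3);print(q.tolist(),[0,0,w]);p=p+M.T@q*.1;a=a-w*45
def now(r):
    s=r.state();R=s['ee_rot'];a=np.degrees(np.arctan2(R[1,0],R[0,0]));return s,s['tcp_pos'],a
E
python3 - <<'E'
from h import *
from plant import r
s,p,a=now(r);print(a,p)
plan(p,a,[.5572,-.3052,.12],a+93.4)
E
```

```text
22.335245389256666 [ 0.208959   -0.50847671  0.23077067]
[1.0, -0.139, 0.277] [0, 0, -1.0]
[1.0, 0.755, 0.344] [0, 0, -1.0]
[0.14, 1.0, 0.278] [0, 0, -0.076]
[0.06, 0.758, 0.209] [0, 0, 0.0]
```

{"method": "step_arm", "body": {
  "increments": [
    [[0.4,-0.05,0.1],[0,0,-0.2]],
    [[0.8,-0.1,0.2],[0,0,-0.4]],
    [[1,-0.139,0.277],[0,0,-0.6]],
    [[1,-0.139,0.277],[0,0,-0.8]],
    [[1,-0.139,0.277],[0,0,-1]],
    [[1,-0.139,0.277],[0,0,-1]],
    [[1,-0.139,0.277],[0,0,-1]],
    [[1,-0.139,0.277],[0,0,-1]],
    [[1,-0.139,0.277],[0,0,-1]],
    [[1,-0.139,0.277],[0,0,-1]]
  ],
  "claw": 85
}}

```text
t: 1.1
tcp_pos: [0.2962, -0.4579, 0.2036]
ee_rot: [[0.386, 0.923, -0.0], [0.923, -0.386, 0.0], [0.0, -0.0, -1.0]]
force: [0.0, 0.6, 0.1]
opening: 0.085
finger_force: 0.0
```

{"method": "step_arm", "body": {
  "increments": [
    [[0.4,0.3,0.14],[0,0,-0.2]],
    [[0.8,0.6,0.28],[0,0,-0.4]],
    [[1,0.755,0.344],[0,0,-0.6]],
    [[1,0.755,0.344],[0,0,-0.8]],
    [[1,0.755,0.344],[0,0,-1]],
    [[1,0.755,0.344],[0,0,-1]],
    [[1,0.755,0.344],[0,0,-1]],
    [[1,0.755,0.344],[0,0,-1]],
    [[1,0.755,0.344],[0,0,-1]],
    [[1,0.755,0.344],[0,0,-1]]
  ]
}}

```text
t: 2.1
tcp_pos: [0.4044, -0.3947, 0.1692]
ee_rot: [[-0.379, 0.925, 0.0], [0.925, 0.379, 0.0], [0.0, 0.0, -1.0]]
force: [-0.3, -0.6, -0.8]
opening: 0.0852
finger_force: 0.0
```

{"method": "step_arm", "body": {
  "increments": [
    [[0.07,0.5,0.14],[0,0,-0.076]],
    [[0.14,1,0.278],[0,0,-0.076]],
    [[0.14,1,0.278],[0,0,-0.076]],
    [[0.14,1,0.278],[0,0,-0.076]],
    [[0.14,1,0.278],[0,0,-0.076]],
    [[0.14,1,0.278],[0,0,-0.076]],
    [[0.14,1,0.278],[0,0,-0.076]],
    [[0.14,1,0.278],[0,0,-0.076]],
    [[0.14,1,0.278],[0,0,-0.076]],
    [[0.14,1,0.278],[0,0,-0.076]]
  ]
}}

```text
t: 3.1
tcp_pos: [0.4915, -0.3439, 0.1415]
ee_rot: [[-0.434, 0.901, 0.0], [0.901, 0.434, -0.0], [-0.0, 0.0, -1.0]]
force: [-0.8, 0.3, 0.4]
opening: 0.085
finger_force: 0.0
```

{"method": "step_arm", "body": {
  "increments": [
    [[0.03,0.4,0.1],[0,0,0]],
    [[0.06,0.758,0.209],[0,0,0]],
    [[0.06,0.758,0.209],[0,0,0]],
    [[0.06,0.758,0.209],[0,0,0]],
    [[0.06,0.758,0.209],[0,0,0]],
    [[0.06,0.758,0.209],[0,0,0]],
    [[0.06,0.758,0.209],[0,0,0]],
    [[0.06,0.758,0.209],[0,0,0]],
    [[0.06,0.758,0.209],[0,0,0]],
    [[0.06,0.758,0.209],[0,0,0]]
  ]
}}

```text
t: 4.1
tcp_pos: [0.5572, -0.3055, 0.1206]
ee_rot: [[-0.434, 0.901, 0.0], [0.901, 0.434, -0.0], [-0.0, 0.0, -1.0]]
force: [-0.2, -0.0, -0.3]
opening: 0.0851
finger_force: 0.0
```

```bash
python3 - <<'E'
from h import *
from plant import r
s,p,a=now(r);print(a,p,s['t'],s['ee_rot'][2])
c=r.calibration('wrist');i,d=r.get_image('wrist');cv2.imwrite('pics/w1.png',i);np.savez('w1.npz',i=i,d=d,**c)
plan(p,a,[.5572,-.3052,.0],115.7)
E
```

```text
115.7436785159816 [ 0.557181   -0.30548422  0.12057989] 4.1 [-5.67565063e-05  2.00392507e-05 -9.99999998e-01]
[0.002, 0.001, 1.0] [0, 0, 0.001]
[0.0, 0.0, 0.206] [0, 0, -0.0]
```

View pics/w1.png

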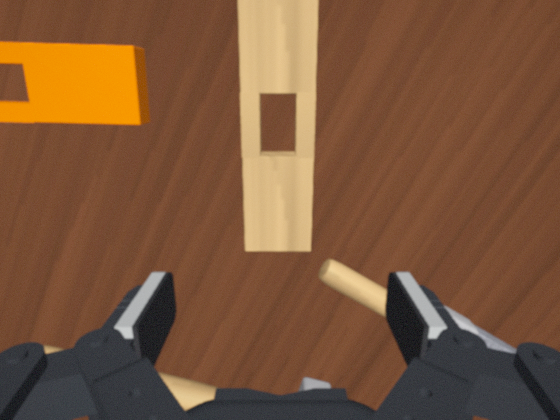

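```bash
python3 - <<'E'
from h import *
c=np.load('w1.npz');p=np.array([.5572,-.3055]);a=np.radians(115.74);M=np.array([[np.cos(a),np.sin(a)],[np.sin(a),-np.cos(a)]])
f=lambda uv,z:(M@(ray(c,uv,z)[0,:2]-p)*1000).round(1)
print('panel end',f((245,251),.02),f((312,251),.02),'far',f((243,93),.02),f((317,93),.02),'cut',f((261,93),.02),f((296,155),.02))
print('brush',f((330,262),.02),f((322,275),.015),f((390,312),.02))
E
```

```text
panel end [-35.3 -24.7] [-35.3  23.9] far [ 74.4 -22.8] [74.4 24.2] cut [ 74.4 -11.4] [34.8 11.4]
brush [-44.2  37.3] [-57.6  32.5] [-86.7  85.2]
```

{"method": "step_arm", "body": {
  "increments": [
    [[0,0,0.2],[0,0,0]],
    [[0,0,0.4],[0,0,0]],
    [[0,0,0.6],[0,0,0]],
    [[0,0,0.75],[0,0,0]],
    [[0,0,0.9],[0,0,0]],
    [[0,0,1],[0,0,0]],
    [[0,0,1],[0,0,0]],
    [[0,0,1],[0,0,0]],
    [[0,0,1],[0,0,0]],
    [[0,0,1],[0,0,0]]
  ]
}}

```text
t: 5.15
tcp_pos: [0.5576, -0.3056, 0.0213]
ee_rot: [[-0.435, 0.901, 0.001], [0.901, 0.435, -0.001], [-0.001, 0.001, -1.0]]
force: [0.1, -0.7, -0.3]
opening: 0.0853
finger_force: 0.0
```

{"method": "step_arm", "body": {
  "increments": [
    [[0,0,0.1],[0,0,0]],
    [[0,0,0.2],[0,0,0]],
    [[0,0,0.2],[0,0,0]],
    [[0,0,0.2],[0,0,0]],
    [[0,0,0.2],[0,0,0]],
    [[0,0,0.2],[0,0,0]],
    [[0,0,0.2],[0,0,0]],
    [[0,0,0.2],[0,0,0]],
    [[0,0,0.2],[0,0,0]],
    [[0,0,0.2],[0,0,0]]
  ]
}}

```text
t: 6.15
tcp_pos: [0.5573, -0.3054, 0.0006]
ee_rot: [[-0.434, 0.901, 0.0], [0.901, 0.434, 0.0], [-0.0, 0.0, -1.0]]
force: [0.1, 0.2, -0.4]
opening: 0.0848
finger_force: 0.0
```

{"method": "step_arm", "body": {
  "increments": [
    [[0,0,0],[0,0,0]],
    [[0,0,0],[0,0,0]],
    [[0,0,0],[0,0,0]],
    [[0,0,0],[0,0,0]],
    [[0,0,0],[0,0,0]],
    [[0,0,0],[0,0,0]],
    [[0,0,0],[0,0,0]],
    [[0,0,0],[0,0,0]],
    [[0,0,0],[0,0,0]],
    [[0,0,0],[0,0,0]]
  ],
  "claw": 30
}}

```text
t: 7.15
tcp_pos: [0.5574, -0.3055, 0.0009]
ee_rot: [[-0.435, 0.901, 0.001], [0.901, 0.435, -0.0], [-0.001, 0.0, -1.0]]
force: [0.3, 0.5, 4.9]
opening: 0.0466
finger_force: 63.6
```

```bash
python3 - <<'E'
from h import *
from plant import r
plan([.5573,-.3055,.0005],115.74,[.5573,-.3055,.0805],115.74)
plan([.5573,-.3055,.0805],115.74,[.5348,-.0137,.0305],89.32)
E
```

```text
[0.0, 0.0, -0.8] [0, 0, -0.0]
[1.0, 0.391, 0.183] [0, 0, 0.587]
[1.0, -0.089, 0.172] [0, 0, 0.0]
[0.846, -0.076, 0.145] [0, 0, 0.0]
```

{"method": "step_arm", "body": {
  "increments": [
    [[0,0,-0.1],[0,0,0]],
    [[0,0,-0.2],[0,0,0]],
    [[0,0,-0.35],[0,0,0]],
    [[0,0,-0.5],[0,0,0]],
    [[0,0,-0.65],[0,0,0]],
    [[0,0,-0.8],[0,0,0]],
    [[0,0,-0.8],[0,0,0]],
    [[0,0,-0.8],[0,0,0]],
    [[0,0,-0.8],[0,0,0]],
    [[0,0,-0.8],[0,0,0]]
  ]
}}

```text
t: 8.15
tcp_pos: [0.557, -0.3052, 0.0797]
ee_rot: [[-0.434, 0.901, -0.001], [0.901, 0.434, 0.001], [0.001, -0.001, -1.0]]
force: [1.0, -0.0, -1.0]
opening: 0.0464
finger_force: 62.9
```

{"method": "step_arm", "body": {
  "increments": [
    [[0.15,0.06,0.03],[0,0,0.08]],
    [[0.3,0.12,0.06],[0,0,0.16]],
    [[0.45,0.18,0.08],[0,0,0.25]],
    [[0.6,0.24,0.11],[0,0,0.35]],
    [[0.75,0.3,0.14],[0,0,0.44]],
    [[0.9,0.35,0.17],[0,0,0.53]],
    [[1,0.391,0.183],[0,0,0.587]],
    [[1,0.391,0.183],[0,0,0.587]],
    [[1,0.391,0.183],[0,0,0.587]],
    [[1,0.391,0.183],[0,0,0.587]]
  ]
}}

```text
t: 9.15
tcp_pos: [0.5491, -0.1991, 0.0622]
ee_rot: [[0.011, 1.0, 0.0], [1.0, -0.011, -0.0], [-0.0, 0.0, -1.0]]
force: [0.6, 0.4, -1.6]
opening: 0.0471
finger_force: 62.9
```

{"method": "step_arm", "body": {
  "increments": [
    [[0.15,-0.01,0.03],[0,0,0]],
    [[0.3,-0.03,0.06],[0,0,0]],
    [[0.45,-0.04,0.08],[0,0,0]],
    [[0.6,-0.05,0.11],[0,0,0]],
    [[0.75,-0.07,0.14],[0,0,0]],
    [[0.9,-0.08,0.16],[0,0,0]],
    [[1,-0.089,0.172],[0,0,0]],
    [[1,-0.089,0.172],[0,0,0]],
    [[1,-0.089,0.172],[0,0,0]],
    [[1,-0.089,0.172],[0,0,0]]
  ]
}}

```text
t: 10.15
tcp_pos: [0.5415, -0.0988, 0.0451]
ee_rot: [[0.012, 1.0, 0.001], [1.0, -0.012, -0.0], [-0.0, 0.001, -1.0]]
force: [-0.2, -0.1, -1.0]
opening: 0.0466
finger_force: 62.9
```

{"method": "step_arm", "body": {
  "increments": [
    [[0.15,-0.01,0.03],[0,0,0]],
    [[0.3,-0.03,0.05],[0,0,0]],
    [[0.45,-0.04,0.07],[0,0,0]],
    [[0.6,-0.05,0.1],[0,0,0]],
    [[0.7,-0.06,0.12],[0,0,0]],
    [[0.8,-0.07,0.14],[0,0,0]],
    [[0.846,-0.076,0.145],[0,0,0]],
    [[0.846,-0.076,0.145],[0,0,0]],
    [[0.846,-0.076,0.145],[0,0,0]],
    [[0.846,-0.076,0.145],[0,0,0]]
  ]
}}

```text
t: 11.15
tcp_pos: [0.5348, -0.014, 0.0306]
ee_rot: [[0.012, 1.0, 0.0], [1.0, -0.012, -0.0], [-0.0, 0.0, -1.0]]
force: [-0.2, 0.2, -1.5]
opening: 0.0466
finger_force: 62.9
```

```bash
python3 - <<'E'
from h import *
from plant import r
s,p,a=now(r);print(a,p,s['t'],s['force'],s['opening'])
c=r.calibration('wrist');i,d=r.get_image('wrist');cv2.imwrite('pics/w2.png',i);np.savez('w2.npz',i=i,d=d,**c)
E
```

```text
89.3036394200652 [ 0.5348376  -0.01404531  0.03061682] 11.15 [-0.24995272  0.22744492 -1.469515  ] 0.04662309632345484
```

View pics/w2.png

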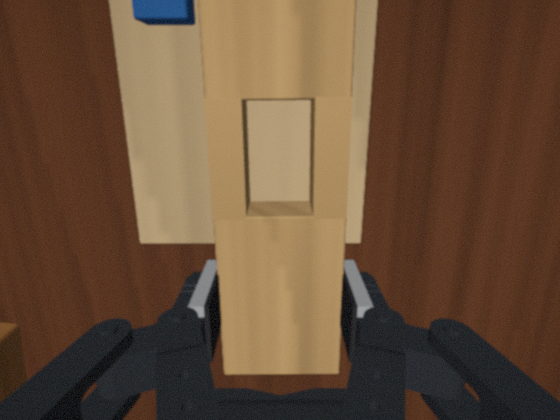

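```bash
python3 - <<'E'
from h import *
c=np.load('w2.npz');p=np.array([.5348,-.0140]);a=np.radians(89.30);M=np.array([[np.cos(a),np.sin(a)],[np.sin(a),-np.cos(a)]])
f=lambda uv,z:(M@(ray(c,uv,z)[0,:2]-p)*1000).round(1)
print('panel top (z.05)',f((203,97),.05),f((352,97),.05),f((217,216),.05),f((344,216),.05),f((223,374),.05),f((338,374),.05))
print('fence top',f((136,22),.026),f((193,24),.026),f((192,2),.026),'bed',f((140,243),.012),f((361,243),.012),f((111,5),.012),f((376,5),.012))
E
```

```text
panel top (z.05) [ 75.5 -24.1] [75.5 23.9] [ 34.8 -21.7] [34.8 23.5] [-34.6 -22.9] [-34.6  24.7]
fence top [101.  -51.6] [100.4 -30.9] [107.5 -30.8] bed [  7.6 -66.1] [ 7.6 39.4] [109.2 -65.6] [109.2  38.4]
```

{"method": "step_arm", "body": {
  "increments": [
    [[0,0,0.04],[0,0,0]],
    [[0,0,0.08],[0,0,0]],
    [[0,0,0.12],[0,0,0]],
    [[0,0,0.15],[0,0,0]],
    [[0,0,0.165],[0,0,0]],
    [[0,0,0.17],[0,0,0]],
    [[0,0,0.175],[0,0,0]],
    [[0,0,0.18],[0,0,0]],
    [[0,0,0.18],[0,0,0]],
    [[0,0,0.18],[0,0,0]]
  ]
}}

```text
t: 12.2
tcp_pos: [0.5347, -0.0136, 0.0128]
ee_rot: [[0.012, 1.0, 0.0], [1.0, -0.012, -0.0], [-0.0, 0.0, -1.0]]
force: [-0.9, -0.2, 4.2]
opening: 0.0467
finger_force: 63.4
```

{"method": "step_arm", "body": {
  "increments": [
    [[0.08,0,0],[0,0,0]],
    [[0.16,0,0],[0,0,0]],
    [[0.24,0,0],[0,0,0]],
    [[0.32,0,0],[0,0,0]],
    [[0.4,0,0],[0,0,0]],
    [[0.48,0,0],[0,0,0]],
    [[0.56,0,0],[0,0,0]],
    [[0.6,0,0],[0,0,0]],
    [[0.6,0,0],[0,0,0]],
    [[0.6,0,0],[0,0,0]]
  ]
}}

```text
t: 13.2
tcp_pos: [0.5355, 0.0478, 0.0129]
ee_rot: [[0.011, 1.0, 0.001], [1.0, -0.011, 0.001], [0.001, 0.001, -1.0]]
force: [0.6, 2.4, 6.6]
opening: 0.0466
finger_force: 63.7
```

{"method": "step_arm", "body": {
  "increments": [
    [[0,-0.02,0],[0,0,0]],
    [[0,-0.04,0],[0,0,0]],
    [[0,-0.06,0],[0,0,0]],
    [[0,-0.065,0],[0,0,0]],
    [[0,-0.07,0],[0,0,0]],
    [[0,-0.07,0],[0,0,0]],
    [[0,-0.07,0],[0,0,0]],
    [[0,-0.07,0],[0,0,0]],
    [[0,-0.07,0],[0,0,0]],
    [[0,-0.07,0],[0,0,0]]
  ]
}}

```text
t: 14.2
tcp_pos: [0.5288, 0.0468, 0.0128]
ee_rot: [[0.012, 1.0, 0.002], [1.0, -0.012, 0.0], [0.0, 0.002, -1.0]]
force: [2.4, 1.1, 4.7]
opening: 0.0465
finger_force: 63.7
```

{"method": "step_arm", "body": {
  "increments": [
    [[0.02,0,0],[0,0,0]],
    [[0.04,0,0],[0,0,0]],
    [[0.05,0,0],[0,0,0]],
    [[0.06,0,0],[0,0,0]],
    [[0.06,0,0],[0,0,0]],
    [[0.06,0,0],[0,0,0]],
    [[0.06,-0.01,0],[0,0,0]],
    [[0.06,-0.01,0],[0,0,0]],
    [[0.06,-0.01,0],[0,0,0]],
    [[0.06,-0.01,0],[0,0,0]]
  ]
}}

```text
t: 15.2
tcp_pos: [0.5278, 0.0524, 0.0129]
ee_rot: [[0.012, 1.0, 0.001], [1.0, -0.012, -0.0], [-0.0, 0.001, -1.0]]
force: [2.1, -1.8, 6.0]
opening: 0.047
finger_force: 63.7
```

{"method": "step_arm", "body": {
  "increments": [
    [[0.01,0,0],[0,0,0]],
    [[0.01,0,0],[0,0,0]],
    [[0.01,0,0],[0,0,0]],
    [[0.015,0,0],[0,0,0]],
    [[0.015,0,0],[0,0,0]],
    [[0.015,-0.005,0],[0,0,0]],
    [[0.015,-0.005,0],[0,0,0]],
    [[0.015,-0.01,0],[0,0,0]],
    [[0.015,-0.01,0],[0,0,0]],
    [[0.015,-0.01,0],[0,0,0]]
  ]
}}

```text
t: 16.2
tcp_pos: [0.5273, 0.0534, 0.0129]
ee_rot: [[0.012, 1.0, 0.002], [1.0, -0.012, -0.001], [-0.001, 0.002, -1.0]]
force: [4.5, -4.8, 4.6]
opening: 0.0469
finger_force: 63.4
```

Forces rising on both; press a little further.

{"method": "step_arm", "body": {
  "increments": [
    [[0.005,-0.005,0],[0,0,0]],
    [[0.005,-0.005,0],[0,0,0]],
    [[0.01,-0.005,0],[0,0,0]],
    [[0.01,-0.01,0],[0,0,0]],
    [[0.01,-0.01,0],[0,0,0]],
    [[0.01,-0.01,0],[0,0,0]],
    [[0.01,-0.01,0],[0,0,0]],
    [[0.01,-0.01,0],[0,0,0]],
    [[0.01,-0.01,0],[0,0,0]],
    [[0.01,-0.01,0],[0,0,0]]
  ]
}}

```text
t: 17.2
tcp_pos: [0.5268, 0.0536, 0.0129]
ee_rot: [[0.013, 1.0, 0.003], [1.0, -0.013, -0.002], [-0.002, 0.003, -1.0]]
force: [4.6, -11.2, 2.9]
opening: 0.0467
finger_force: 63.2
```

```bash
python3 - <<'E'
from h import *
from plant import r
s,p,a=now(r);print(a,p,s['t'],s['force'],s['wrist_torque'])
c=r.calibration('wrist');i,d=r.get_image('wrist');cv2.imwrite('pics/w3.png',i);np.savez('w3.npz',i=i,d=d,**c)
E
```

```text
89.24321278768977 [0.52682151 0.05357539 0.01288375] 17.2 [  4.64763156 -11.24832496   2.93625446] [-1.68887704 -0.5600545  -0.73594233]
```

View pics/w3.png

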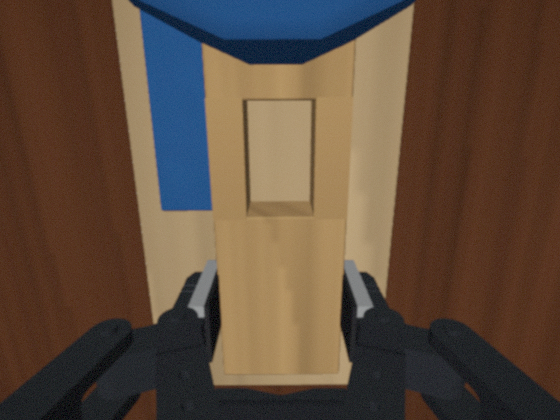

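```bash
python3 - <<'E'
from h import *
c=np.load('w3.npz');p=np.array([.5268,.0536]);a=np.radians(89.24);M=np.array([[np.cos(a),np.sin(a)],[np.sin(a),-np.cos(a)]])
f=lambda uv,z:(M@(ray(c,uv,z)[0,:2]-p)*1000).round(1)
i=c['i'];H,S,V=cv2.split(cv2.cvtColor(i,cv2.COLOR_BGR2HSV));b=(H>95)&(H<130)&(S>120)
for v in(80,120,160,200):
    x=np.where(b[v,100:240])[0]+100;q=cv2.Canny(i,40,120)[v];print(v,x.min(),x.max(),f((x.min()-.5,v),.026),f((x.max()+.5,v),.026),f((x.max()+.5,v),.032),np.where(q[195:360])[0]+195)
print(i[205,200:222].tolist())
print('panel top',f((217,216),.032),f((344,216),.032),f((352,97),.032))
E
```

```text
80 148 202 [ 80.8 -43.5] [ 80.8 -25.2] [ 80.8 -24. ] [204 351 353]
120 153 204 [ 67.8 -43.2] [ 67.8 -25.3] [ 68.3 -24.2] [205 243 247 311 315 351]
160 157 207 [ 53.9 -43.3] [ 53.9 -25.2] [ 55. -24.] [208 244 249 310 314 350]
200 161 209 [ 39.  -43.4] [ 38.9 -25.3] [ 40.8 -24.2] [211 246 250 288 289 290 292 293 294 296 309 313 348]
[[136, 84, 40], [138, 89, 46], [135, 85, 41], [133, 82, 42], [137, 85, 42], [136, 84, 40], [133, 82, 36], [133, 83, 33], [134, 83, 40], [134, 83, 38], [133, 85, 53], [124, 96, 92], [108, 117, 136], [92, 128, 158], [90, 135, 164], [86, 133, 163], [90, 133, 163], [86, 131, 164], [91, 137, 165], [87, 132, 164], [94, 137, 166], [88, 133, 164]]
panel top [ 34.8 -21.8] [34.8 23.5] [75.6 23.9]
```

{"method": "step_arm", "body": {
  "increments": [
    [[-0.005,-0.01,0],[0,0,0]],
    [[-0.005,-0.01,0],[0,0,0]],
    [[-0.005,-0.01,0],[0,0,0]],
    [[-0.005,-0.015,0],[0,0,0]],
    [[-0.005,-0.015,0],[0,0,0]],
    [[-0.005,-0.015,0],[0,0,0]],
    [[-0.005,-0.015,0],[0,0,0]],
    [[-0.005,-0.015,0],[0,0,0]],
    [[-0.005,-0.015,0],[0,0,0]],
    [[-0.005,-0.015,0],[0,0,0]]
  ]
}}

```text
t: 18.25
tcp_pos: [0.5263, 0.0536, 0.013]
ee_rot: [[0.014, 1.0, 0.006], [1.0, -0.014, -0.001], [-0.001, 0.006, -1.0]]
force: [8.6, -5.8, -0.1]
opening: 0.0468
finger_force: 62.9
```

{"method": "step_arm", "body": {
  "increments": [
    [[-0.002,0.006,0],[0,0,0]],
    [[-0.004,0.012,0],[0,0,0]],
    [[-0.005,0.016,0],[0,0,0]],
    [[-0.005,0.016,0],[0,0,0]],
    [[-0.005,0.016,0],[0,0,0]],
    [[-0.005,0.016,0],[0,0,0]],
    [[-0.005,0.016,0],[0,0,0]],
    [[-0.005,0.016,0],[0,0,0]],
    [[-0.005,0.016,0],[0,0,0]],
    [[-0.005,0.016,0],[0,0,0]]
  ]
}}

```text
t: 19.25
tcp_pos: [0.5264, 0.0535, 0.0129]
ee_rot: [[0.014, 1.0, 0.002], [1.0, -0.014, -0.0], [-0.0, 0.002, -1.0]]
force: [2.6, -4.9, 4.3]
opening: 0.0468
finger_force: 63.5
```

{"method": "step_arm", "body": {
  "increments": [
    [[0,0,0],[0,0,0]],
    [[0,0,0],[0,0,0]],
    [[0,0,0],[0,0,0]],
    [[0,0,0],[0,0,0]],
    [[0,0,0],[0,0,0]],
    [[0,0,0],[0,0,0]],
    [[0,0,0],[0,0,0]],
    [[0,0,0],[0,0,0]],
    [[0,0,0],[0,0,0]],
    [[0,0,0],[0,0,0]]
  ],
  "claw": 75
}}

```text
t: 20.25
tcp_pos: [0.5255, 0.0541, 0.0126]
ee_rot: [[0.012, 1.0, 0.0], [1.0, -0.012, 0.0], [0.0, 0.0, -1.0]]
force: [0.2, 0.1, 0.4]
opening: 0.0754
finger_force: 0.0
```

```bash
python3 - <<'E'
from h import *
from plant import r
s,p,a=now(r);print(a,p,s['t'],s['force'],s['wrist_torque'],s['joint_positions'].round(3) if hasattr(s['joint_positions'],'round') else s['joint_positions'])
c=r.calibration('wrist');i,d=r.get_image('wrist');np.savez('w4.npz',i=i,d=d,**c)
M=lambda a:np.array([[np.cos(a),np.sin(a)],[np.sin(a),-np.cos(a)]])
f=lambda uv,z:(M(np.radians(a))@(ray(c,uv,z)[0,:2]-p[:2])*1000).round(1)
H,S,V=cv2.split(cv2.cvtColor(i,cv2.COLOR_BGR2HSV));b=(H>95)&(H<130)&(S>120)
E=cv2.Canny(i,40,120)
for v in(90,120,160,200,300):
    x=np.where(b[v,100:240])[0]+100; print(v,(x.min(),x.max(),f((x.min()-.5,v),.026)) if len(x) else '',np.where(E[v,195:360])[0]+195)
plan(p,a,[p[0],p[1]-.0,.1],a)
E
```

```text
89.33806906193257 [0.52554641 0.05405027 0.01255564] 20.25 [0.20210566 0.08477641 0.4103342 ] [0.01038045 0.03966041 0.01786619] [-0.122  0.609  1.642  0.     0.891 -0.11 ]
90 (np.int64(153), np.int64(206), array([ 77.7, -42.1])) [208]
120 (np.int64(156), np.int64(207), array([ 67.8, -42.1])) [208 246 250 314 318 355]
160 (np.int64(161), np.int64(210), array([ 53.9, -41.8])) [211 247 251 313 317 353]
200 (np.int64(165), np.int64(212), array([ 39. , -41.8])) [213 248 252 312 316 350]
300 (np.int64(181), np.int64(184), array([ -3.2, -39.5])) [344]
[0.0, 0.0, -0.874] [0, 0, -0.0]
```

```bash
python3 - <<'E'
from h import *
c=np.load('w4.npz');print(-c['R'].T@c['t'])
p=np.array([.5255-.0008,.054-.07,.1126])
plan(p,89.3,[.5280,.090,.26],249.3)
E
```

```text
[0.52717475 0.1328732  0.15496155]
[0.719, 0.014, -1.0] [0, 0, -1.0]
[0.237, 0.246, -0.474] [0, 0, -1.0]
[0.0, -0.0, 0.0] [0, 0, -1.0]
[0.0, 0.0, 0.0] [0, 0, -0.556]
```

{"method": "step_arm", "body": {
  "increments": [
    [[-0.15,0,0],[0,0,0]],
    [[-0.35,0,0],[0,0,0]],
    [[-0.55,0,0],[0,0,0]],
    [[-0.75,0,0],[0,0,0]],
    [[-0.9,0,0],[0,0,0]],
    [[-0.9,0,-0.2],[0,0,0]],
    [[-0.9,0,-0.5],[0,0,0]],
    [[-0.9,0,-0.9],[0,0,-0.15]],
    [[-0.9,0,-1],[0,0,-0.33]],
    [[-0.9,0,-1],[0,0,-0.5]]
  ]
}}

```text
t: 21.3
tcp_pos: [0.5253, -0.0368, 0.1147]
ee_rot: [[-0.377, 0.926, 0.004], [0.926, 0.377, -0.001], [-0.003, 0.003, -1.0]]
force: [-0.6, 0.4, -0.4]
opening: 0.0752
finger_force: 0.0
```

```bash
python3 - <<'E'
from h import *
from plant import r
s,p,a=now(r);print(a,p)
plan(p,111.8,[.5280,.05,.26],249.3)
E
```

```text
112.15592911789223 [ 0.52528122 -0.03681373  0.11465898]
[0.548, 0.239, -1.0] [0, 0, -1.0]
[0.099, 0.252, -0.453] [0, 0, -1.0]
[-0.0, -0.0, -0.0] [0, 0, -1.0]
[-0.0, -0.0, -0.0] [0, 0, -0.056]
```

{"method": "step_arm", "body": {
  "increments": [
    [[0,0,-0.3],[0,0,-0.15]],
    [[0,0,-0.6],[0,0,-0.3]],
    [[0,0,-0.9],[0,0,-0.48]],
    [[0,0,-1],[0,0,-0.66]],
    [[0,0,-1],[0,0,-0.84]],
    [[0,0,-1],[0,0,-1]],
    [[0,0,-1],[0,0,-1]],
    [[0,0,-1],[0,0,-1]],
    [[0,0,-1],[0,0,-1]],
    [[0,0,-1],[0,0,-1]]
  ],
  "claw": 50
}}

```text
t: 22.3
tcp_pos: [0.5245, -0.0361, 0.2125]
ee_rot: [[-0.919, 0.395, -0.0], [0.395, 0.919, 0.0], [0.0, -0.0, -1.0]]
force: [-0.3, 0.2, 0.7]
opening: 0.0503
finger_force: 0.0
```

{"method": "step_arm", "body": {
  "increments": [
    [[0,0,-0.2],[0,0,-0.15]],
    [[0,0,-0.45],[0,0,-0.3]],
    [[0,0,-0.45],[0,0,-0.48]],
    [[0,0,-0.45],[0,0,-0.66]],
    [[0,0,-0.45],[0,0,-0.84]],
    [[0,0,-0.45],[0,0,-1]],
    [[0,0,-0.45],[0,0,-1]],
    [[0,0,-0.45],[0,0,-1]],
    [[0,0,-0.45],[0,0,-1]],
    [[0,0,-0.45],[0,0,-1]]
  ]
}}

```text
t: 23.3
tcp_pos: [0.5245, -0.0359, 0.2575]
ee_rot: [[-0.929, -0.37, -0.0], [-0.37, 0.929, -0.0], [0.0, -0.0, -1.0]]
force: [1.1, 0.6, -0.1]
opening: 0.0497
finger_force: 0.0
```

{"method": "step_arm", "body": {
  "increments": [
    [[0,0,0],[0,0,-0.15]],
    [[-0.1,0.23,0],[0,0,-0.3]],
    [[-0.2,0.46,0],[0,0,-0.48]],
    [[-0.29,0.69,0],[0,0,-0.66]],
    [[-0.39,0.92,0],[0,0,-0.84]],
    [[-0.39,0.92,0],[0,0,-1]],
    [[-0.39,0.92,0],[0,0,-1]],
    [[-0.39,0.92,0],[0,0,-1]],
    [[-0.39,0.92,0],[0,0,-1]],
    [[-0.39,0.92,0],[0,0,-1]]
  ]
}}

```text
t: 24.3
tcp_pos: [0.5265, 0.0635, 0.2575]
ee_rot: [[-0.396, -0.918, -0.0], [-0.918, 0.396, 0.0], [0.0, 0.0, -1.0]]
force: [-0.9, 0.2, 0.6]
opening: 0.05
finger_force: 0.0
```

{"method": "step_arm", "body": {
  "increments": [
    [[-0.2,0.08,0],[0,0,-0.056]],
    [[-0.4,0.17,0],[0,0,-0.056]],
    [[-0.6,0.25,0],[0,0,-0.056]],
    [[-0.83,0.35,0],[0,0,-0.056]],
    [[-0.83,0.35,0],[0,0,-0.056]],
    [[-0.83,0.35,0],[0,0,-0.056]],
    [[-0.83,0.35,0],[0,0,-0.056]],
    [[-0.83,0.35,0],[0,0,-0.056]],
    [[-0.83,0.35,0],[0,0,-0.056]],
    [[-0.83,0.35,0],[0,0,-0.056]]
  ]
}}

```text
t: 25.3
tcp_pos: [0.527, 0.1536, 0.2576]
ee_rot: [[-0.353, -0.936, 0.0], [-0.936, 0.353, -0.0], [-0.0, -0.0, -1.0]]
force: [-0.0, 0.2, 0.1]
opening: 0.0496
finger_force: 0.0
```

```bash
python3 - <<'E'
from h import *
from plant import r
s,p,a=now(r);print(a,p,s['t'],np.round(s['joint_positions'],3))
c=r.calibration('wrist');i,d=r.get_image('wrist');np.savez('w5.npz',i=i,d=d,**c);cv2.imwrite('pics/w5.png',i)
H,S,V=cv2.split(cv2.cvtColor(i,cv2.COLOR_BGR2HSV));m=((H<6)|(H>174))&(S>150)&(V>90)
for k in blobs(m,(0,0,560,420),2):print(cv2.contourArea(k),cv2.boundingRect(k),rect(c,k,.202),np.median(d[(d>0)&m]))
i2,d2=r.get_image('top');np.savez('top1.npz',i=i2,d=d2,**r.calibration('top'))
E
```

```text
-110.6814594065463 [0.52701171 0.15362921 0.25757433] 25.3 [ 0.068  0.362  1.251 -0.     1.529 -2.713]
2025.5 (265, 173, 30, 96) ((526.8543701171875, 150.27935791015625), (58.550323486328125, 14.626992225646973), 74.74357604980469) 0.213761
```

View pics/w5.png

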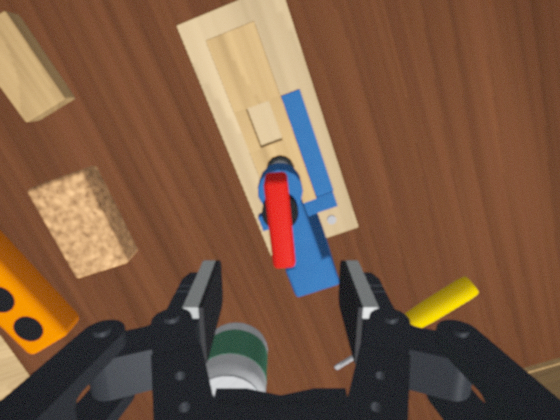

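```bash
python3 - <<'E'
from h import *
c=np.load('w5.npz');i,d=c['i'],c['d'];o=-c['R'].T@c['t'];print(o)
H,S,V=cv2.split(cv2.cvtColor(i,cv2.COLOR_BGR2HSV));m=((H<6)|(H>174))&(S>150)&(V>90)
k=blobs(m,(0,0,560,420),1)[0]
M=np.zeros(m.shape,np.uint8);cv2.drawContours(M,[k],-1,1,-1)
v,u=np.where((M>0)&(d>0));X=(np.c_[(u-c['cx'])/c['fx'],(v-c['cy'])/c['fy'],np.ones(len(u))]*d[v,u][:,None]-c['t'])@c['R']
print(np.percentile(X[:,2],[1,5,10,25,50,75,90,95,99]).round(4),V[v,u].min(),np.percentile(V[v,u],[5,25,50,75,95]))
z=np.median(X[:,2]);top=X[abs(X[:,2]-z)<.004]
q=cv2.minAreaRect((top[:,:2]*1000).astype(np.float32));print(len(top),len(X),q)
for z in(.186,.19,.2): print(z,rect(c,k,z))
c=np.load('top1.npz');i=c['i'];H,S,V=cv2.split(cv2.cvtColor(i,cv2.COLOR_BGR2HSV))
red=((H<6)|(H>174))&(S>170)&(V>120)
for k in blobs(red,(170,185,280,250),1):print(cv2.contourArea(k))
E
```

```text
[0.49996874 0.08031634 0.39999085]
[0.1758 0.1904 0.1979 0.1993 0.2    0.2005 0.2009 0.2011 0.2015] 91 [138. 213. 231. 234. 238.]
1974 2128 ((527.614990234375, 152.75892639160156), (55.37968063354492, 13.96129035949707), 75.05796813964844)
0.186 ((529.027099609375, 155.93319702148438), (63.28186798095703, 15.809078216552734), 74.74361419677734)
0.19 ((528.4838256835938, 154.51971435546875), (62.098995208740234, 15.513569831848145), 74.74361419677734)
0.2 ((527.1259155273438, 150.986083984375), (59.141761779785156, 14.774744987487793), 74.74356842041016)
12.0
```

{"method": "step_arm", "body": {
  "increments": [
    [[0,-0.011,0.1],[0,0,-0.05]],
    [[0,-0.011,0.2],[0,0,-0.115]],
    [[0,-0.011,0.35],[0,0,-0.115]],
    [[0,-0.011,0.5],[0,0,-0.115]],
    [[0,-0.011,0.65],[0,0,-0.115]],
    [[0,-0.011,0.78],[0,0,-0.115]],
    [[0,-0.011,0.856],[0,0,-0.115]],
    [[0,-0.011,0.856],[0,0,-0.115]],
    [[0,-0.011,0.856],[0,0,-0.115]],
    [[0,-0.011,0.856],[0,0,-0.115]]
  ]
}}

```text
t: 26.4
tcp_pos: [0.5283, 0.1537, 0.1727]
ee_rot: [[-0.267, -0.964, 0.001], [-0.964, 0.267, 0.0], [-0.0, -0.001, -1.0]]
force: [-0.6, -0.2, 0.1]
opening: 0.0504
finger_force: 0.0
```

{"method": "step_arm", "body": {
  "increments": [
    [[0,0,0],[0,0,0]],
    [[0,0,0],[0,0,0]],
    [[0,0,0],[0,0,0]],
    [[0,0,0],[0,0,0]],
    [[0,0,0],[0,0,0]],
    [[0,0,0],[0,0,0]],
    [[0,0,0],[0,0,0]],
    [[0,0,0],[0,0,0]],
    [[0,0,0],[0,0,0]],
    [[0,0,0],[0,0,0]]
  ],
  "claw": 5
}}

```text
t: 27.4
tcp_pos: [0.5274, 0.1538, 0.1723]
ee_rot: [[-0.266, -0.964, -0.001], [-0.964, 0.266, 0.0], [0.0, 0.001, -1.0]]
force: [-5.0, 0.4, 5.4]
opening: 0.013
finger_force: 59.5
```

```bash
cat > st.py <<'E'
from h import *
from plant import r
s,p,a=now(r);print(round(s['t'],2),'yaw',round(a,2),'p',p.round(4),'F',s['force'].round(2),'T',s['wrist_torque'].round(3),'q6',round(s['joint_positions'][5],3),round(s['opening'],4),'tilt',s['ee_rot'][:2,2].round(4))
E
python3 st.py
```

```text
27.4 yaw -105.45 p [0.5274 0.1538 0.1723] F [-4.98  0.41  5.43] T [0.081 0.843 0.047] q6 -2.804 0.013 tilt [-0.0008  0.0002]
```

{"method": "step_arm", "body": {
  "increments": [
    [[0,0.009,0.004],[0,0,0.08]],
    [[0,0.009,0.009],[0,0,0.18]],
    [[0,0.009,0.013],[0,0,0.27]],
    [[0,0.009,0.018],[0,0,0.36]],
    [[0,0.009,0.022],[0,0,0.45]],
    [[0,0.009,0.027],[0,0,0.54]],
    [[0,0.009,0.031],[0,0,0.63]],
    [[0,0.009,0.036],[0,0,0.72]],
    [[0,0.009,0.04],[0,0,0.81]],
    [[0,0.009,0.045],[0,0,0.89]]
  ]
}}

```text
t: 28.4
tcp_pos: [0.528, 0.1535, 0.1679]
ee_rot: [[-0.826, -0.564, 0.002], [-0.564, 0.826, -0.001], [-0.002, -0.002, -1.0]]
force: [0.9, -1.9, 3.2]
opening: 0.0132
finger_force: 59.4
```

```bash
python3 st.py
```

```text
28.4 yaw -145.67 p [0.528  0.1535 0.1679] F [ 0.95 -1.86  3.19] T [-0.355 -0.071  0.239] q6 -2.102 0.0132 tilt [ 0.0024 -0.0008]
```

{"method": "step_arm", "body": {
  "increments": [
    [[0,0,0.001],[0,0,0.02]],
    [[0,0,0.002],[0,0,0.04]],
    [[0,0,0.003],[0,0,0.06]],
    [[0,0,0.004],[0,0,0.08]],
    [[0,0,0.005],[0,0,0.1]],
    [[0,0,0.006],[0,0,0.12]],
    [[0,0,0.007],[0,0,0.14]],
    [[0,0,0.008],[0,0,0.16]],
    [[0,0,0.009],[0,0,0.18]],
    [[0,0,0.01],[0,0,0.2]]
  ]
}}

```text
t: 29.4
tcp_pos: [0.528, 0.1534, 0.1669]
ee_rot: [[-0.903, -0.43, 0.002], [-0.43, 0.903, -0.001], [-0.002, -0.002, -1.0]]
force: [2.9, -4.9, 3.3]
opening: 0.0132
finger_force: 59.6
```

```bash
python3 st.py
```

```text
29.4 yaw -154.54 p [0.528  0.1534 0.1669] F [ 2.93 -4.87  3.34] T [-0.748 -0.565  0.252] q6 -1.947 0.0132 tilt [ 0.0025 -0.0009]
```

{"method": "step_arm", "body": {
  "increments": [
    [[0,-0.008,0.001],[0,0,0.02]],
    [[0,-0.008,0.002],[0,0,0.04]],
    [[0,-0.008,0.003],[0,0,0.06]],
    [[0,-0.008,0.004],[0,0,0.08]],
    [[0,-0.008,0.005],[0,0,0.1]],
    [[0,-0.008,0.006],[0,0,0.12]],
    [[0,-0.008,0.007],[0,0,0.14]],
    [[0,-0.008,0.008],[0,0,0.16]],
    [[0,-0.008,0.009],[0,0,0.18]],
    [[0,-0.008,0.01],[0,0,0.2]]
  ]
}}

```text
t: 30.4
tcp_pos: [0.5281, 0.1532, 0.1658]
ee_rot: [[-0.959, -0.283, 0.002], [-0.283, 0.959, 0.0], [-0.002, -0.0, -1.0]]
force: [3.0, -1.3, 4.9]
opening: 0.0127
finger_force: 59.8
```

```bash
python3 st.py
```

```text
30.4 yaw -163.55 p [0.5281 0.1532 0.1658] F [ 3.03 -1.27  4.87] T [-0.277 -0.556  0.231] q6 -1.791 0.0127 tilt [0.0019 0.0002]
```

{"method": "step_arm", "body": {
  "increments": [
    [[0,0,0.001],[0,0,0.02]],
    [[0,0,0.002],[0,0,0.04]],
    [[0,0,0.003],[0,0,0.06]],
    [[0,0,0.004],[0,0,0.08]],
    [[0,0,0.005],[0,0,0.1]],
    [[0,0,0.006],[0,0,0.12]],
    [[0,0,0.007],[0,0,0.14]],
    [[0,0,0.008],[0,0,0.16]],
    [[0,0,0.009],[0,0,0.18]],
    [[0,0,0.01],[0,0,0.2]]
  ]
}}

```text
t: 31.4
tcp_pos: [0.5281, 0.153, 0.1649]
ee_rot: [[-0.992, -0.13, 0.002], [-0.13, 0.992, -0.0], [-0.002, -0.0, -1.0]]
force: [4.0, -2.9, 5.4]
opening: 0.0133
finger_force: 59.8
```

```bash
python3 st.py
```

```text
31.4 yaw -172.55 p [0.5281 0.153  0.1649] F [ 4.03 -2.91  5.36] T [-0.456 -0.503  0.249] q6 -1.634 0.0133 tilt [ 0.0019 -0.0002]
```

{"method": "step_arm", "body": {
  "increments": [
    [[-0.005,-0.005,0],[0,0,0.02]],
    [[-0.005,-0.005,0],[0,0,0.04]],
    [[-0.005,-0.005,0],[0,0,0.06]],
    [[-0.005,-0.005,0],[0,0,0.08]],
    [[-0.005,-0.005,0.001],[0,0,0.1]],
    [[-0.005,-0.005,0.002],[0,0,0.12]],
    [[-0.005,-0.005,0.003],[0,0,0.14]],
    [[-0.005,-0.005,0.004],[0,0,0.16]],
    [[-0.005,-0.005,0.005],[0,0,0.18]],
    [[-0.005,-0.005,0.006],[0,0,0.2]]
  ]
}}

```text
t: 32.4
tcp_pos: [0.5281, 0.1528, 0.1639]
ee_rot: [[-1.0, 0.028, 0.0], [0.028, 1.0, 0.0], [-0.0, 0.0, -1.0]]
force: [2.5, 2.3, 4.3]
opening: 0.0131
finger_force: 59.7
```

```bash
python3 st.py
```

```text
32.4 yaw 178.41 p [0.5281 0.1528 0.1639] F [2.52 2.34 4.26] T [ 0.263 -0.38   0.25 ] q6 -1.477 0.0131 tilt [0.0002 0.0002]
```

{"method": "step_arm", "body": {
  "increments": [
    [[-0.003,0,0.001],[0,0,0.02]],
    [[-0.003,0,0.002],[0,0,0.04]],
    [[-0.003,0,0.003],[0,0,0.06]],
    [[-0.003,0,0.004],[0,0,0.08]],
    [[-0.003,0,0.005],[0,0,0.1]],
    [[-0.003,0,0.006],[0,0,0.12]],
    [[-0.003,0,0.007],[0,0,0.14]],
    [[-0.003,0,0.008],[0,0,0.16]],
    [[-0.003,0,0.009],[0,0,0.18]],
    [[-0.003,0,0.01],[0,0,0.2]]
  ]
}}

```text
t: 33.4
tcp_pos: [0.5281, 0.1527, 0.1629]
ee_rot: [[-0.983, 0.184, -0.0], [0.184, 0.983, -0.0], [0.0, -0.0, -1.0]]
force: [1.9, 2.0, 7.4]
opening: 0.0131
finger_force: 60.0
```

```bash
python3 st.py
```

```text
33.4 yaw 169.42 p [0.5281 0.1527 0.1629] F [1.94 1.98 7.4 ] T [ 0.091 -0.182  0.335] q6 -1.32 0.0131 tilt [-0.0004 -0.0002]
```

{"method": "step_arm", "body": {
  "increments": [
    [[0,0,0],[0,0,0.006]],
    [[0,0,0],[0,0,0.012]],
    [[0,0,0],[0,0,0.018]],
    [[0,0,0],[0,0,0.024]],
    [[0,0,0],[0,0,0.03]],
    [[0,0,0],[0,0,0.036]],
    [[0,0,0],[0,0,0.042]],
    [[0,0,0],[0,0,0.048]],
    [[0,0,0],[0,0,0.054]],
    [[0,0,0],[0,0,0.06]]
  ]
}}

```text
t: 34.4
tcp_pos: [0.5281, 0.1526, 0.1627]
ee_rot: [[-0.973, 0.229, -0.001], [0.229, 0.973, -0.0], [0.001, -0.0, -1.0]]
force: [0.3, -0.7, 5.0]
opening: 0.0131
finger_force: 59.8
```

```bash
python3 st.py
```

```text
34.4 yaw 166.76 p [0.5281 0.1526 0.1627] F [ 0.28 -0.69  5.  ] T [-0.064 -0.063  0.319] q6 -1.274 0.0131 tilt [-0.0007 -0.0002]
```

{"method": "step_arm", "body": {
  "increments": [
    [[0,0,0],[0,0,0.004]],
    [[0,0,0],[0,0,0.008]],
    [[0,0,0],[0,0,0.012]],
    [[0,0,0],[0,0,0.016]],
    [[0,0,0],[0,0,0.02]],
    [[0,0,0],[0,0,0.024]],
    [[0,0,0],[0,0,0.028]],
    [[0,0,0],[0,0,0.032]],
    [[0,0,0],[0,0,0.036]],
    [[0,0,0],[0,0,0.04]]
  ]
}}

```text
t: 35.4
tcp_pos: [0.5281, 0.1526, 0.1626]
ee_rot: [[-0.966, 0.259, -0.001], [0.259, 0.966, -0.0], [0.001, -0.0, -1.0]]
force: [-1.7, -1.7, 1.1]
opening: 0.013
finger_force: 59.3
```

```bash
python3 - <<'E'
exec(open('st.py').read())
for _ in range(6):
    r.get_image('wrist');s=r.state();print(s['wrist_torque'][2].round(3),end=' ')
E
```

```text
35.4 yaw 164.97 p [0.5281 0.1526 0.1626] F [-1.75 -1.69  1.06] T [-0.313  0.18   0.394] q6 -1.242 0.013 tilt [-0.0008 -0.0002]
0.352 0.381 0.319 0.34 0.338 0.363
```

{"method": "step_arm", "body": {
  "increments": [
    [[0,0,0],[0,0,0]],
    [[0,0,0],[0,0,0]],
    [[0,0,0],[0,0,0]],
    [[0,0,0],[0,0,0]],
    [[0,0,0],[0,0,0]],
    [[0,0,0],[0,0,0]],
    [[0,0,0],[0,0,0]],
    [[0,0,0],[0,0,0]],
    [[0,0,0],[0,0,0]],
    [[0,0,0],[0,0,0]]
  ],
  "claw": 50
}}

```text
t: 36.7
tcp_pos: [0.5283, 0.1527, 0.1628]
ee_rot: [[-0.966, 0.259, 0.0], [0.259, 0.966, 0.0], [-0.0, 0.0, -1.0]]
force: [-0.8, 0.3, 0.6]
opening: 0.0499
finger_force: 0.0
```

{"method": "step_arm", "body": {
  "increments": [
    [[0,0,-0.1],[0,0,0]],
    [[0,0,-0.25],[0,0,0]],
    [[0,0,-0.4],[0,0,0]],
    [[0,0,-0.6],[0,0,0]],
    [[0,0,-0.8],[0,0,0]],
    [[0,0,-0.9],[0,0,0]],
    [[0,0,-0.9],[0,0,0]],
    [[0,0,-0.9],[0,0,0]],
    [[0,0,-0.9],[0,0,0]],
    [[0,0,-0.9],[0,0,0]]
  ]
}}

```text
t: 37.7
tcp_pos: [0.5281, 0.1527, 0.252]
ee_rot: [[-0.966, 0.259, -0.002], [0.259, 0.966, -0.0], [0.002, -0.001, -1.0]]
force: [-1.2, 0.1, 0.7]
opening: 0.0498
finger_force: 0.0
```

```bash
python3 - <<'E'
exec(open('st.py').read())
i,d=r.get_image('scene');j,d=r.get_image('wrist')
cv2.imwrite('pics/e.png',np.hstack([cv2.resize(i[150:250,250:383],(400,300),interpolation=2),cv2.resize(j,(400,300))]))
E
```

```text
37.7 yaw 164.98 p [0.5281 0.1527 0.252 ] F [-1.22  0.13  0.73] T [-0.02   0.002 -0.012] q6 -1.243 0.0498 tilt [-0.0016 -0.0001]
```

View pics/e.png

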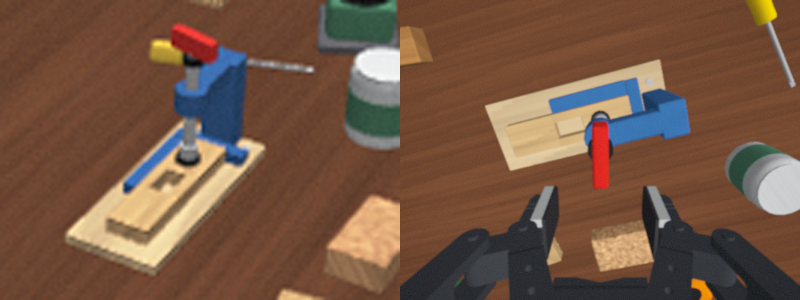

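The left half shows the panel on the bed against the fence, with the foot resting on it at about (187,155). The right half shows the knob free of the fingers at about (600,150).

```bash
python3 -c "
from plant import r
print(r.hand_in())"
```

```text
the job is handed in; nothing more can be done
None
```

I handed the job in at about 38 s. The panel is seated against the end stop and side fence, the foot is clamped at an estimated 17–20 N (judged from wrist torque, not measured directly), and the gripper is clear of everything; no verdict came back.

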